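Lay the standing lock pin down and shut the drawer

ROBOT

A 6-joint arm with a two-finger parallel gripper is mounted at the origin on the work surface. World frame = base frame: x ahead of the robot, y to its left, z up, the work surface at z = 0. Lengths are in mm, angles in rad, forces in N, time in s.
With the tool pointing down it reaches from about 350 to 775 mm from the base axis. Payload 7.3 kg.
Tool frame: the origin (TCP) lies at the very end of the fingers, on their centre line; the grasp point (between the pads) lies 19 mm behind it (bot.grip_point_offset is the distance from the TCP to the grasp point, in mm); z points along the fingers, y is the line along which they close (so a half turn about z gives the same grasp; the last joint's range is limited). The gripper opens to 92 mm and grips with 3 to 60 N. Pads are 19 mm wide; open, the fingers measure 130 mm over their backs; the gripper's body (75 mm by 190 mm) begins 47 mm behind the grasp point.
Start: joints at [-1.388, 0.342, 1.524, -0, 1.275, -0.146], TCP at [169.549, -496.888, 226.741] pointing down, gripper open.
Joint ranges: [-2.53, 2.53], [-0.77, 2.02], [0.04, 2.7], [-1, 4.14], [0.28, 2.66], [-3.11, 3.11]. Speed limits (rad/s): [2.57, 2.57, 3.14, 3.14, 3.14, 3.14].

INTERFACE

Orientations are given as [roll, pitch, yaw] about the fixed x, y, z axes, in that order (R = Rz(yaw) Ry(pitch) Rx(roll)).
In Python, from plant import bot gives the robot as it stands. The module is installed in compiled form; this text tells all that it offers.
- The arm moves only by the shell command python3 -m jog 'ROWS' [OPENING]. ROWS is JSON, a list of rows, each a list of 6 numbers: the shift along the tool's x, y, z in mm, then the turn, a rotation vector about the tool's x, y, z in rad. In form: [[dx, dy, dz, rx, ry, rz], ...]. A call has 1 to 12 rows; each row shifts and turns the commanded pose from where the row before left it, along the tool's axes as they then stand; what a row does not reach is not made up. A row lasts 1/10 s, in which the tool goes at most 50 mm and 8.59 degrees, less where a joint would pass 70% of its speed; a pose out of reach is approached as far as the arm can. A call with a gripper value outside its range is refused whole. OPENING is the opening in per cent of the stroke, from 0 (shut) to 100 (fully open), set as the call begins (- or left out, the last holds). The fingers move at their own pace and stop on an object; the grip force is fixed at half the most. Time passes only in rows, so rows that do not move let the fingers close. It gives the time, the measured TCP pose, the force, the opening and the grip force at its end, in the units of the state.
- bot.get_obs(): the state, without advancing time (a new reading comes with each control period).
- bot.capture(name): name is "side" or "top" or "wrist"; returns the picture (384x512x3 uint8, red, green, blue); there is no depth.
- bot.camera_model(name): a dict with "fx", "fy", "cx", "cy" (pixels), "position" and "orientation" of the camera in the world; the wrist camera has in their place "T_tool_cam" (4x4, takes a point from camera to tool coordinates, whose origin is the TCP and whose axes are the flange's). Camera axes: x right, y down, z forward; pixel columns grow to the right and rows downward; lengths in mm; the calibration is good to about 2 mm. A picture is of the moment at which its call begins: read the wrist's pose just before it. camera_model takes no time and is no camera call.
- bot.close_job(): hands the job in; it is judged then, once.
Trained networks look in the newest picture that a camera, given by its name, has taken for a name from the list of things; names that differ only in an ending like _2 or _b are one class to them, and where a whole thing is asked for, a point or a joint stands for the part that bears it (a point fixed in the world has none). Each returns a list of dicts, best first, with "p" (0 to 1); they miss things now and then, are a little off and sometimes report something else, mostly with a low value. They report only what shows in the picture. A call takes as long as a camera call. They do not tell look-alikes from the thing itself.
- bot.outline_of(target, camera): "mask" (384x512 bool, what is visible of it) and "pixel" ([column, row] in pixels, amid what is visible of it).
The state is a dict: "time": time; "joint_positions": joint angles; "dq": joint speeds; "tau": joint torques, N m; "tool_pos": TCP position; "tcp_rot": TCP orientation; "contact_force": force on the tool from outside, world axes, zero at the start; "moment": the same for the moment, N m; "grip_width": finger opening in mm; "finger_force": force on a finger pad.
Only numpy, scipy, OpenCV 4.12 (cv2) and the standard library are available. Lean on these libraries where they do the work, as an engineer would, in place of code of your own. Each camera call takes 0.05 s, during which the arm holds its last target. There are 200 camera calls.

TASK

A steel lock pin stands on end in the half-open drawer, too tall for the drawer to shut. With the drawer left open, push the pin over with the fingers so that it lies down flat inside the drawer, then push the drawer fully shut and move the hand clear. Only push: do not lift the pin, do not take the pin or the drawer's pull between the fingers, and leave the things on the shelf above undisturbed.

Things in the scene. Friction and masses are not known exactly. Their poses are not given: they have to be found in the camera images.
- cabinet: low blue-painted cabinet, fixed to the bench, 260 deep (x) by 400 wide (y) by 120 mm high; its flat top is the shelf. Origin: centre of its underside, on the work surface; x points away from its front, so the drawer comes out towards its -x; y runs along the drawer's width; its carcass front is at x = -130 mm. It stands at a different place and yaw each time
- drawer (a joint): how far the drawer is out, m: 0 fully shut, 0.19 at its stop; it starts about 0.125 to 0.155 out, runs on brass runners with about 3 N of friction and stays where it is left
- drawer_floor (a point): centre of the drawer's inner floor (on the floor's top, 30 mm above the work surface); moves with the drawer, axes as the cabinet's. Inside, the drawer is 224 mm in x (front panel's inner face at x = -115 mm) and 354 mm in y (walls at +-177 mm); side walls rise 49 mm above the floor, the 15 mm thick front panel 73 mm. Clear height under the cabinet's top: 76 mm
- drawer_pull (a point): middle of the drawer's brass pull, a level round bar 10 mm thick and 100 mm long (along y), on two stems, its centre line 25 mm in front of the front panel and 75 mm above the work surface; moves with the drawer
- pin: loose steel lock pin, standing on end on the open part of the drawer floor: shank 28 mm in diameter, 110 mm long, head on top 38 mm in diameter, 14 mm thick; 124 mm in all, about 0.55 kg. Origin: centre of its foot; z runs to the head. Up to about 120 mm from the middle of the drawer's width; falls once leant about 15 degrees and then needs about 140 mm of free length, from its origin, to land flat
- pin_mid (a point): middle of the pin on its axis, 62 mm from the foot; axes as the pin's
- flask: bystander on the shelf: grey dented pewter flask, 30 by 72 mm, 102 mm high, origin at its underside
- fuse_holder: bystander on the shelf: cream ceramic fuse holder, 34 by 66 mm, 34 mm high, origin at its underside
- bung: bystander on the shelf: black rubber fender bung, round, 62 mm in diameter, 54 mm high, origin at its underside
- pin_rack: bystander on the shelf: dark wooden rack, 150 by 130 mm, with three spare pins lying in it, 53 mm high in all, origin at its underside
Not all that is in view belongs to the job. Of the things that look like the pin, the middle-sized one is meant.

How it is judged (in metres and radians):
On the way, in this order (a step that is already met when the one before it is completed fails the run):
1. the pin lies flat inside the drawer while the drawer is still open (more than 100 mm out) (angle between pin's own z axis and vertical above 1.4 rad and z of pin_mid in the frame of drawer_floor between 0.005 and 0.03 m and x of pin_mid in the frame of drawer_floor between -0.115 and 0.115 m and y of pin_mid in the frame of drawer_floor between -0.177 and 0.177 m and value of joint drawer above 0.1 m), for 0.2 s.
2. the drawer is pushed fully shut (less than 6 mm out) (value of joint drawer below 0.006 m), for 0.2 s.
At the end, for the whole second after the job is handed in: the drawer is shut to within 6 mm and the pin lies inside it, its axis within 0.17 rad of level and its middle less than 30 mm above the drawer floor (value of joint drawer below 0.006 m and angle between pin's own z axis and vertical above 1.4 rad and z of pin_mid in the frame of drawer_floor between 0.005 and 0.03 m and x of pin_mid in the frame of drawer_floor between -0.115 and 0.115 m and y of pin_mid in the frame of drawer_floor between -0.177 and 0.177 m); the robot touches nothing.
It fails at once if the pin is lifted (its foot more than 40 mm or its middle more than 85 mm above the drawer floor) (z of pin in the frame of drawer_floor above 0.04 m or z of pin_mid in the frame of drawer_floor above 0.085 m).
It fails at once if the lying pin is picked up (its middle more than 55 mm above the drawer floor) (angle between pin's own z axis and vertical above 1.2 rad and z of pin_mid in the frame of drawer_floor above 0.055 m).
It fails at once if the pin is taken between the fingers (x of the grasp point in the frame of pin_mid between -0.008 and 0.008 m and y of the grasp point in the frame of pin_mid between -0.008 and 0.008 m and z of the grasp point in the frame of pin_mid between -0.06 and 0.06 m).
It fails at once if the drawer's pull is taken between the fingers (x of the grasp point in the frame of drawer_pull between -0.007 and 0.007 m and z of the grasp point in the frame of drawer_pull between -0.007 and 0.007 m and y of the grasp point in the frame of drawer_pull between -0.055 and 0.055 m).
It fails at once if a thing on the shelf is moved more than 20 mm or tipped (distance of any of flask, fuse_holder, bung, pin_rack from where it was at the start of the episode above 0.02 m or angle between any of flask, fuse_holder, bung, pin_rack's own z axis and vertical above 0.3 rad).
It also fails if it takes over 48 s, if anything falls off the work surface, if the arm or the gripper's body presses on something with over 40 N, if the wrist force passes 120 N, or if a joint passes its speed limit or range.

## Working session

There is one attempt and no reset: what is moved stays moved. The work goes in short steps, Python scripts to look and compute and a shell command to move; the robot and the scene stay as the last step left them, time stands still between calls to the robot, and variables do not carry over. Pictures are saved under pics/ and viewed, at most 10 in all, crops included, and the job is handed in when it is done.

```bash
mkdir -p pics; python3 - <<'E'
from plant import bot
import cv2,numpy as np
for c in ("top","side"):
    im=bot.capture(c); cv2.imwrite(f"pics/{c}0.png",cv2.resize(im[:,:,::-1],(768,576)))
    for t in ("pin","drawer_pull","cabinet","drawer_floor","flask","pin_rack"):
        print(c,t,[(np.round(d["pixel"]).tolist(),round(d["p"],2),int(d["mask"].sum())) for d in bot.outline_of(t,c)])
    print({k:np.round(v,3).tolist() for k,v in bot.camera_model(c).items()})
print(bot.get_obs()["time"],bot.get_obs()["tcp_rot"])
E
```

```text
top pin [([254.0, 297.0], 0.96, 582), ([259.0, 199.0], 0.53, 289), ([187.0, 220.0], 0.45, 147)]
top drawer_pull [([296.0, 204.0], 0.82, 12531)]
top cabinet [([299.0, 163.0], 0.86, 27603)]
top drawer_floor [([297.0, 206.0], 0.96, 12106)]
top flask [([331.0, 127.0], 0.66, 807)]
top pin_rack [([237.0, 120.0], 0.66, 4149)]
{'fx': 395.185, 'fy': 395.185, 'cx': 263.851, 'cy': 188.835, 'position': [466.995, 14.228, 957.554], 'orientation': [-3.006, -0.016, -1.55]}
side pin [([259.0, 194.0], 0.84, 713), ([361.0, 196.0], 0.64, 1261), ([286.0, 280.0], 0.58, 335)]
side drawer_pull [([267.0, 196.0], 0.97, 9507)]
side cabinet [([213.0, 211.0], 0.84, 25317), ([271.0, 194.0], 0.62, 9411)]
side drawer_floor [([272.0, 198.0], 0.94, 9559), ([259.0, 195.0], 0.25, 764)]
side flask [([193.0, 132.0], 0.6, 805), ([272.0, 194.0], 0.39, 9506)]
side pin_rack [([173.0, 208.0], 0.58, 4619)]
{'fx': 399.573, 'fy': 399.573, 'cx': 252.203, 'cy': 194.894, 'position': [575.95, 582.314, 693.304], 'orientation': [-2.369, 0.02, 3.123]}
0.7 [3.14136337e+00 2.26919264e-05 3.28850792e-01]
```

View pics/top0.png

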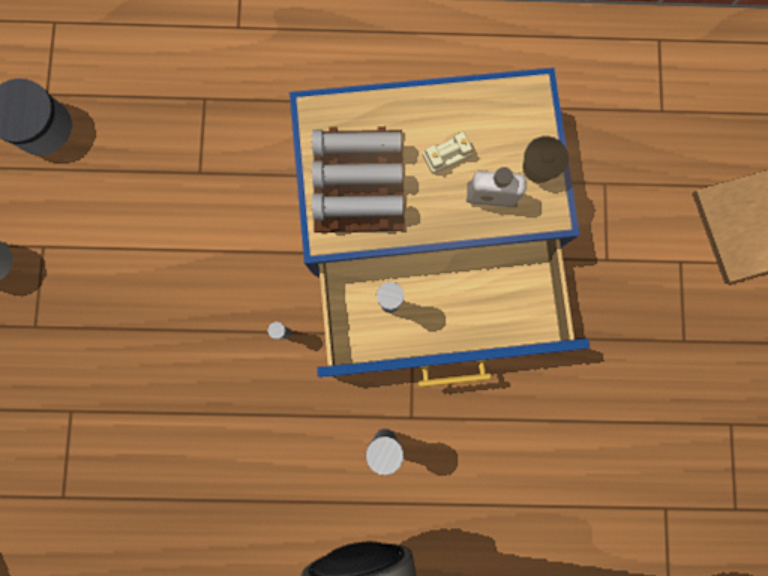

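View pics/side0.png

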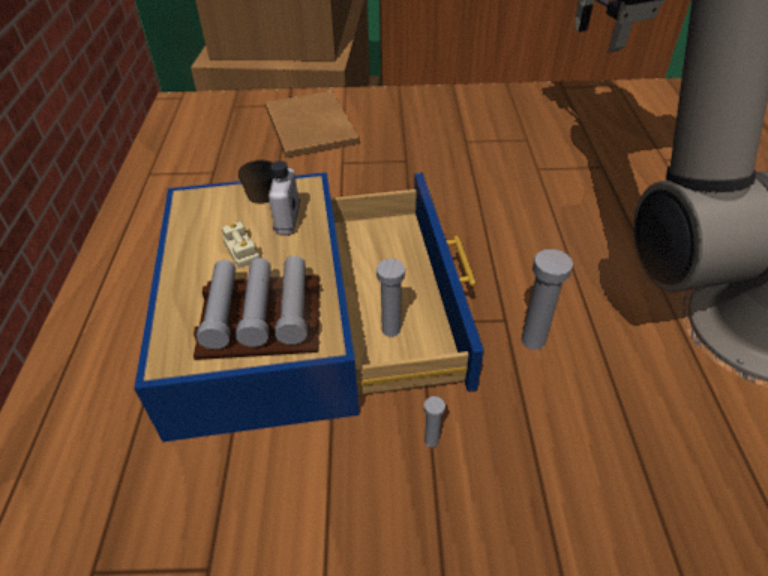

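The look-alikes, in 512x384 top-view pixels, are the big pin at (254,297) outside in front, the small one at (187,220) left of the drawer, and three spares lying in the rack at about (237,120). The middle-sized pin stands in the drawer at (259,199), so that is the one meant.

```bash
cat > h.py <<'E'
import numpy as np
from scipy.spatial.transform import Rotation as Ro
from plant import bot
def ray(c,uv):
    m=bot.camera_model(c); d=Ro.from_euler('xyz',m["orientation"]).apply([(uv[0]-m["cx"])/m["fx"],(uv[1]-m["cy"])/m["fy"],1]); return np.array(m["position"]),d
def atz(c,uv,z):
    p,d=ray(c,uv); return p+d*(z-p[2])/d[2]
E
python3 - <<'E'
from h import *
import cv2
s=1/1.5
q=[atz("top",np.array(u)*s,120) for u in ((290,92),(553,68),(577,236),(306,262))]
for p in q: print("cab",p.round(0))
c=np.mean(q,0); a=q[0]-q[3]+q[1]-q[2]; yaw=np.arctan2(a[1],a[0]); b=q[0]-q[1]+q[3]-q[2]; print("c",c.round(1),"yaw",yaw,np.arctan2(-b[0],b[1]), np.linalg.norm(a)/2,np.linalg.norm(b)/2)
yaw=(yaw+np.arctan2(-b[0],b[1]))/2
def loc(p): return Ro.from_euler('z',-yaw).apply(p-[c[0],c[1],0]).round(1)
print("pull",atz("top",np.array((455,380))*s,75), loc(atz("top",np.array((455,380))*s,75)))
for u in ((319,374),(588,345)): print("front",loc(atz("top",np.array(u)*s,103)))
h=atz("top",np.array((390,293))*s,154);print("pin head top",h,loc(h))
h=atz("side",np.array((391,269))*s,154);print("pin head side",h,loc(h))
f=atz("side",np.array((392,334))*s,30);print("foot side",f,loc(f))
im=bot.capture("top")[180:290,170:290,::-1]; cv2.imwrite("pics/crop.png",cv2.resize(im,None,fx=5,fy=5))
E
```

```text
cab [865. 166. 120.]
cab [ 914. -227.  120.]
cab [ 657. -258.  120.]
cab [609. 132. 120.]
c [761.3 -46.6 120. ] yaw 0.12627587255457398 0.12272282793504233 258.78134517008687 394.7516922540691
pull [445.92936501 -87.54334673  75.        ] [-318.    -1.5   75. ]
front [-288.4  193.4  103. ]
front [-287.5 -195.3  103. ]
pin head top [563.27877404  11.25212955 154.        ] [-189.3   82.   154. ]
pin head side [559.86136295  14.99594958 154.        ] [-192.2   86.1  154. ]
foot side [559.24533469  20.90455336  30.        ] [-192.1   92.1   30. ]
```

View pics/crop.png

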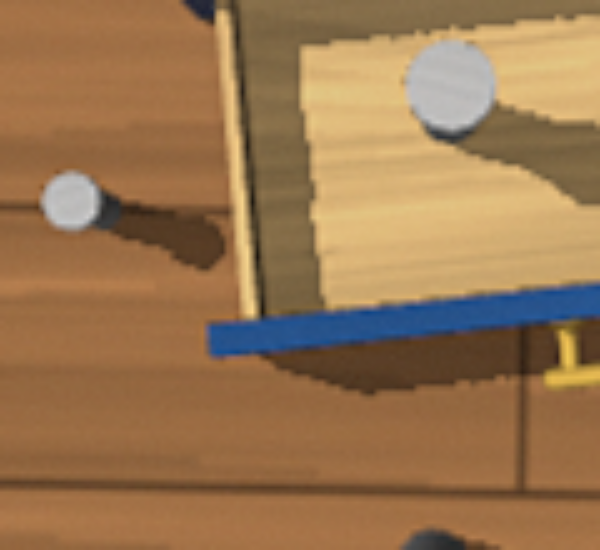

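```bash
cat >> h.py <<'E'
C=np.array([761.3,-46.6,0]); YAW=0.1245
def loc(p): return Ro.from_euler('z',-YAW).apply(np.asarray(p)-C).round(1)
def st():
    o=bot.get_obs(); print(round(o["time"],2),"loc",loc(o["tool_pos"]),"yawerr",round(o["tcp_rot"][2]-YAW,3),"F",np.round(o["contact_force"],1),"w",o["grip_width"])
E
python3 - <<'E'
from h import *
st()
for t,z in (("flask",170),("bung",147)):
    for c in ("top",): print(t,[loc(atz(c,d["pixel"],z)) for d in bot.outline_of(t,c)[:1]])
E
python3 -m jog '[[0,0,0,0,0,0.1],[0,0,0,0,0,0.104],[0,0,-20,0,0,0]]' 0; python3 -c "
from h import *; st()"
```

```text
0.75 loc [-643.1 -373.3  226.8] yawerr 0.204 F [ 0.5 -0.7  0.7] w 91.58151640260682
flask [array([-64. , -78.4, 170. ])]
bung [array([ -18.7, -147.9,  147. ])]
time: 1.15
tool_pos: [169.3, -495.6, 244.7]
tcp_rot: [-3.136, 0.0, 0.122]
contact_force: [1.1, 0.3, 0.6]
grip_width: 72.5
finger_force: 0.0
1.15 loc [-643.2 -372.   244.7] yawerr -0.003 F [1.1 0.3 0.6] w 72.47677540329158
```

```bash
python3 -m jog '[[25,-29,0,0,0,0],[25,-29,0,0,0,0],[25,-29,0,0,0,0],[25,-29,0,0,0,0],[25,-29,0,0,0,0],[25,-29,0,0,0,0],[25,-29,0,0,0,0],[25,-29,0,0,0,0],[25,-29,0,0,0,0],[25,-29,0,0,0,0],[25,-29,0,0,0,0],[25,-29,0,0,0,0]]' >/dev/null;  python3 -m jog '[[25,-29,0,0,0,0],[25,-29,0,0,0,0],[25,-29,0,0,0,0],[25,-29,0,0,0,0],[25,-29,0,0,0,0],[25,-29,0,0,0,0],[0,0,0,0,0,0],[0,0,0,0,0,0]]'; python3 -c "
from h import *; st()"
```

```text
time: 3.15
tool_pos: [550.9, 77.6, 246.2]
tcp_rot: [3.141, 0.001, 0.127]
contact_force: [0.2, -0.7, -0.8]
grip_width: 0.5
finger_force: 0.0
3.15 loc [-193.3  149.3  246.2] yawerr 0.002 F [ 0.2 -0.7 -0.8] w 0.5299847611301077
```

```bash
python3 -m jog '[[0,0,29,0,0,0],[0,0,29,0,0,0],[0,0,29,0,0,0],[2,0,29,0,0,0],[0,0,0,0,0,0],[0,0,0,0,0,0]]' >/dev/null; python3 - <<'E'
from h import *
import cv2
st()
a=bot.capture("wrist");b=bot.capture("side")[100:260,180:400]
b=cv2.resize(b,(528,384)); cv2.imwrite("pics/w1.png",cv2.resize(np.hstack([a,b])[:,:,::-1],(800,295)))
t=bot.capture("top")
for d in bot.outline_of("pin","top"): print(d["pixel"],d["p"],loc(atz("top",d["pixel"],150)))
E
```

```text
3.75 loc [-191.5  148.   131.4] yawerr -0.001 F [ 0.9 -0.1  0.3] w 0.5716957948264964
[257.1, 301.8] 0.86 [-399.9  109.4  150. ]
```

View pics/w1.png

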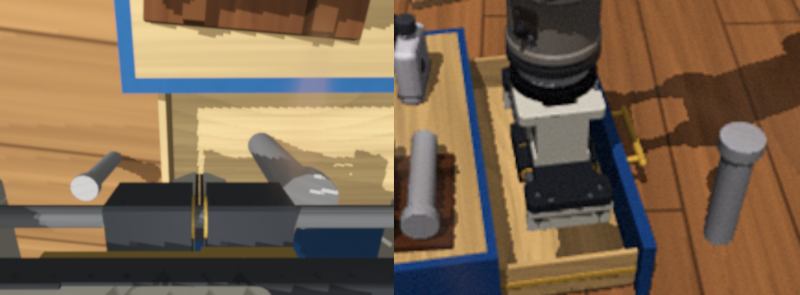

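```bash
python3 - <<'E'
from h import *
m=bot.camera_model("wrist"); T=np.array(m["T_tool_cam"]); o=bot.get_obs()
R=Ro.from_euler('xyz',o["tcp_rot"]); s=1024+0; k=(512+528)/800
print(T.round(2).tolist(),m["fx"])
def wz(u,z):
    d=R.apply(T[:3,:3]@[(u[0]*k-m["cx"])/m["fx"],(u[1]*k-m["cy"])/m["fy"],1]); p=R.apply(T[:3,3])+o["tool_pos"]; return loc(p+d*(z-p[2])/d[2])
for u in ((315,187),(287,187),(338,190)): print("head",wz(u,154))
print("foot",wz((258,142),30))
for P in ([0,38,0],[0,-38,0],[9.5,19,0],[9.5,-19,0],[9.5,-38,-25]):
    c=np.linalg.inv(T)@np.array(P+[1.]); print(P,((np.array([m["fx"]*c[0],m["fy"]*c[1]])/c[2]+[m["cx"],m["cy"]])/k).round(0))
E
```

```text
[[-0.0, -0.96, -0.29, 76.77], [1.0, -0.0, 0.0, -0.6], [-0.0, -0.29, 0.96, -158.49], [0.0, 0.0, 0.0, 1.0]] 324.41346050300206
head [-181.2   79.1  154. ]
head [-181.2   96.   154. ]
head [-183.2   64.9  154. ]
foot [-188.    84.8   30. ]
[0, 38, 0] [254. 185.]
[0, -38, 0] [145. 185.]
[9.5, 19, 0] [228. 173.]
[9.5, -19, 0] [172. 173.]
[9.5, -38, -25] [136. 189.]
```

```bash
python3 -m jog '[[2,8,0,0,0,0],[1,8,0,0,0,0],[0,8,0,0,0,0],[0,8,0,0,0,0],[0,8,0,0,0,0]]' >/dev/null; python3 - <<'E'
from h import *
import cv2
st()
a=bot.capture("wrist");b=bot.capture("side")[100:260,180:400]
b=cv2.resize(b,(528,384)); cv2.imwrite("pics/w2.png",cv2.resize(np.hstack([a,b])[:,:,::-1],(800,295)))
E
```

```text
4.45 loc [-188.3  108.   130.7] yawerr -0.0 F [-0.3  0.2  0.3] w 0.13818076694773915
```

View pics/w2.png

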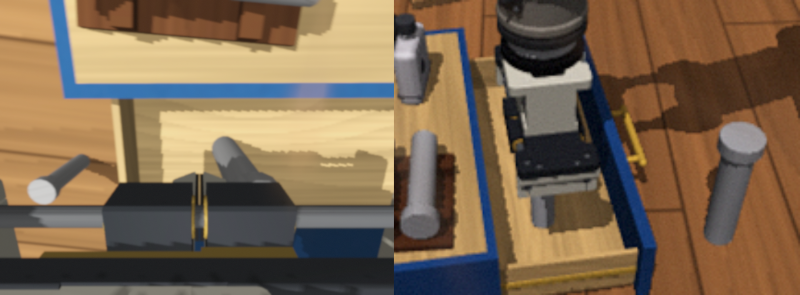

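The wrist view shows the pin still upright: its foot at (222,145) has moved with the view, not on the floor. The fingertips at (200,180) are just short of the head, so I keep pushing.

```bash
python3 -m jog '[[0,8,0,0,0,0],[0,8,0,0,0,0],[0,8,0,0,0,0],[0,8,0,0,0,0],[0,0,0,0,0,0]]' >/dev/null; python3 - <<'E'
from h import *
import cv2
st()
a=bot.capture("wrist");b=bot.capture("side")[100:260,180:400]
b=cv2.resize(b,(528,384)); cv2.imwrite("pics/w3.png",cv2.resize(np.hstack([a,b])[:,:,::-1],(800,295)))
E
```

```text
5.05 loc [-188.2   75.6  130.7] yawerr -0.001 F [-0.2  0.2  0.5] w 0.5069860763983733
```

View pics/w3.png

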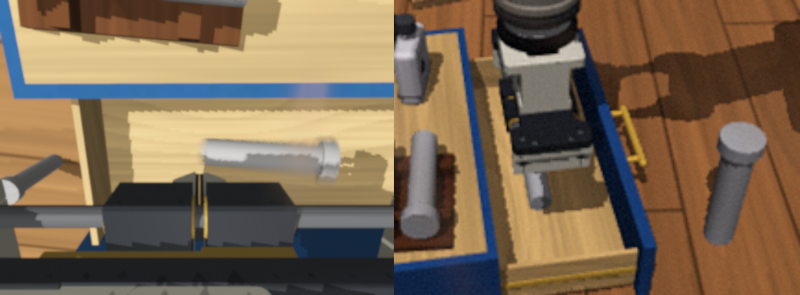

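The pin lies flat along the drawer's width, about (205–335,155) in the wrist view. Next I raise the hand and go round to the front of the pull, keeping clear of the big pin at local (-400,109).

```bash
python3 -m jog '[[0,0,-30,0,0,0],[0,0,-30,0,0,0],[0,0,-30,0,0,0],[-25,15,-20,0,0,0],[-30,20,0,0,0,0],[-30,20,0,0,0,0],[-30,20,0,0,0,0],[-30,20,0,0,0,0],[-25,15,0,0,0,0],[-5,0,0,0,0,0],[0,0,0,0,0,0]]' >/dev/null; python3 - <<'E'
from h import *
import cv2
st()
a=bot.capture("wrist");b=bot.capture("side")[100:260,180:400]
b=cv2.resize(b,(528,384)); cv2.imwrite("pics/w4.png",cv2.resize(np.hstack([a,b])[:,:,::-1],(800,295)))
E
```

```text
6.25 loc [-363.4  -33.1  241. ] yawerr -0.001 F [0.3 0.8 0.1] w 0.5871642408696074
```

View pics/w4.png

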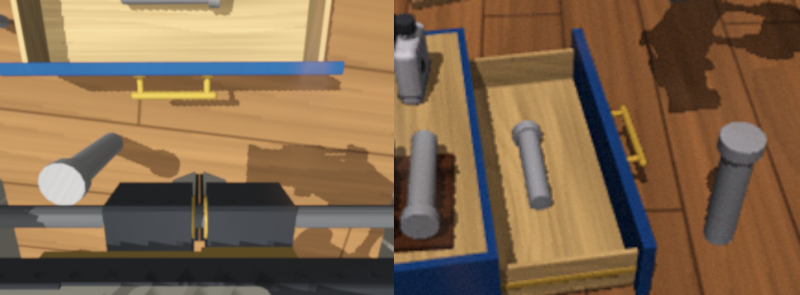

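```bash
python3 - <<'E'
from h import *
m=bot.camera_model("wrist"); T=np.array(m["T_tool_cam"]); o=bot.get_obs()
R=Ro.from_euler('xyz',o["tcp_rot"]); k=1.3
def wz(u,z):
    d=R.apply(T[:3,:3]@[(u[0]*k-m["cx"])/m["fx"],(u[1]*k-m["cy"])/m["fy"],1]); p=R.apply(T[:3,3])+o["tool_pos"]; return loc(p+d*(z-p[2])/d[2])
print("bigfoot",wz((114,143),0),"side foot",loc(atz("side",(180+718/800*1040*0-0,0),0)) if 0 else "")
for z in (140,170): print("bighead",wz((63,183),z),wz((86,185),z),loc(atz("top",(256,303.5),z)))
print("pull",wz((174,96),75),wz((135,96),75),wz((213,96),75)); print("panel",wz((174,72),103))
E
```

```text
bigfoot [-401.5  109.3    0. ] side foot 
bighead [-408.3  122.2  140. ] [-410.8   96.4  140. ] [-404.4  112.1  140. ]
bighead [-394.1  104.4  170. ] [-396.3   81.5  170. ] [-400.   111.6  170. ]
pull [-3.17e+02 -2.00e-01  7.50e+01] [-317.    49.8   75. ] [-317.   -50.2   75. ]
panel [-287.3   -3.7  103. ]
```

```bash
python3 -m jog '[[10,0,20,0,0,0],[0,0,30,0,0,0],[0,0,30,0,0,0],[0,0,30,0,0,0],[0,0,30,0,0,0],[0,0,25,0,0,0],[0,0,14,0,0,0],[0,0,0,0,0,0]]'; python3 -m jog '[[8,0,0,0,0,0],[8,0,0,0,0,0],[8,0,0,0,0,0],[8,0,0,0,0,0],[8,0,0,0,0,0]]';  python3 -c "
from h import *; st()"
```

```text
time: 7.15
tool_pos: [414.6, -122.2, 59.8]
tcp_rot: [-3.139, 0.003, 0.126]
contact_force: [-0.8, -0.1, 1.5]
grip_width: 0.4
finger_force: 0.0
time: 7.65
tool_pos: [455.3, -118.4, 62.1]
tcp_rot: [3.141, -0.0, 0.125]
contact_force: [-2.9, -0.8, 3.5]
grip_width: 0.1
finger_force: 1.7
7.65 loc [-312.6  -33.2   62.1] yawerr 0.0 F [-2.9 -0.8  3.5] w 0.11875024558510183
```

```bash
python3 -m jog '[[10,0,0,0,0,0],[10,0,0,0,0,0],[10,0,0,0,0,0],[10,0,0,0,0,0],[10,0,0,0,0,0],[10,0,0,0,0,0],[10,0,0,0,0,0],[10,0,0,0,0,0],[10,0,0,0,0,0],[10,0,0,0,0,0]]' >/dev/null;  python3 - <<'E'
from h import *
import cv2
st()
a=bot.capture("wrist");b=bot.capture("side")[100:260,180:400]
b=cv2.resize(b,(528,384)); cv2.imwrite("pics/w5.png",cv2.resize(np.hstack([a,b])[:,:,::-1],(800,295)))
E
```

```text
8.65 loc [-212.5  -33.    61.6] yawerr 0.0 F [-3.9 -0.2  2.3] w 0.4700633421162052
```

View pics/w5.png

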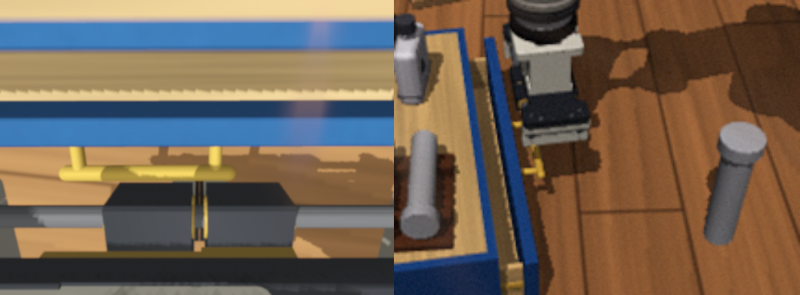

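The wrist view shows the panel's top edge still a gap short of the carcass (rows 50 to 115). I keep pushing and watch the force.

```bash
python3 -m jog '[[6,0,0,0,0,0],[6,0,0,0,0,0],[6,0,0,0,0,0],[0,0,0,0,0,0]]'|grep -E "pos|contact"; for i in 1; do python3 -m jog '[[4,0,0,0,0,0],[3,0,0,0,0,0],[0,0,0,0,0,0]]'|grep -E "pos|contact"; done
```

```text
tool_pos: [572.9, -103.8, 61.7]
contact_force: [0.4, -0.1, -0.5]
tool_pos: [579.2, -102.9, 61.7]
contact_force: [-0.2, -0.4, 0.2]
```

```bash
python3 -m jog '[[3,0,0,0,0,0],[3,0,0,0,0,0]]'|grep -E "pos|contact"; python3 -m jog '[[3,0,0,0,0,0]]'|grep -E "pos|contact"
```

```text
tool_pos: [582.7, -102.4, 61.6]
contact_force: [-16.9, -4.1, 11.7]
tool_pos: [582.8, -102.4, 61.6]
contact_force: [-28.3, -6.6, 19.0]
```

```bash
python3 -m jog '[[2,0,0,0,0,0]]'|grep -E "pos|contact"; python3 - <<'E'
from h import *
import cv2
st()
a=bot.capture("wrist");b=bot.capture("side")[100:260,180:400]
b=cv2.resize(b,(528,384)); cv2.imwrite("pics/w6.png",cv2.resize(np.hstack([a,b])[:,:,::-1],(800,295)))
E
```

```text
tool_pos: [582.7, -102.3, 61.6]
contact_force: [-33.4, -8.2, 21.9]
9.85 loc [-184.1  -33.1   61.6] yawerr 0.001 F [-33.4  -8.2  21.9] w 0.4179741490596623
```

View pics/w6.png

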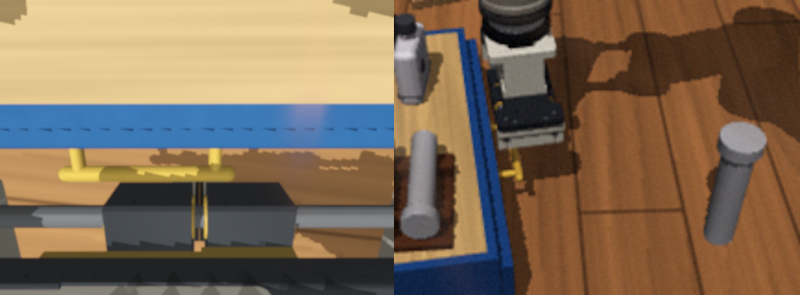

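The panel is flush with the carcass along its whole edge and the push meets a hard stop. I let it hold, then back off and rise.

```bash
python3 -m jog '[[0,0,0,0,0,0],[0,0,0,0,0,0],[0,0,0,0,0,0],[-10,0,0,0,0,0],[-20,0,0,0,0,0],[-20,0,0,0,0,0],[0,0,-20,0,0,0],[0,0,-30,0,0,0],[0,0,-30,0,0,0],[0,0,-30,0,0,0],[0,0,-20,0,0,0],[0,0,0,0,0,0]]'|grep -E "pos|contact"; python3 - <<'E'
from h import *
import cv2
st()
a=bot.capture("wrist");b=bot.capture("side")[60:260,80:355]
b=cv2.resize(b,(528,384)); cv2.imwrite("pics/w7.png",cv2.resize(np.hstack([a,b])[:,:,::-1],(800,295)))
E
```

```text
tool_pos: [542.4, -108.1, 195.1]
contact_force: [0.5, -0.2, -1.0]
11.15 loc [-224.9  -33.9  195.1] yawerr 0.0 F [ 0.5 -0.2 -1. ] w 0.6875325086987107
```

View pics/w7.png

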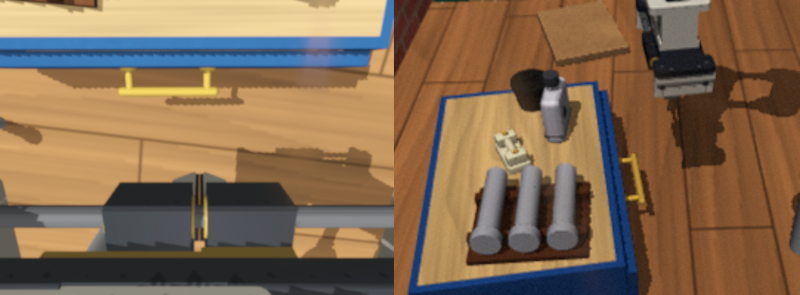

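The drawer is shut, with the pull at local x of about -170 as computed for closed. The shelf things are undisturbed and the hand is clear.

```bash
python3 -c "
from plant import bot; print(bot.close_job())"
```

```text
the job is handed in; nothing more can be done
None
```

The job is handed in: I pushed the pin over so it lay flat in the open drawer, pushed the drawer fully shut, and moved the hand clear without disturbing the shelf; `close_job()` returned no verdict.

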